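# Clear the finished vial from the heating block into the tilt-out bin

## Task

The sample in the vial with the vented cap (the one with a narrow spout on top) is finished. Tip the vial bin open, then draw that vial straight up out of its well in the heating block by its cap, lower it into the bin rather than letting it fall from above, and push the bin back until it clicks shut. Leave the flat-capped vials in their wells.

Things in the scene. Friction and masses are not known exactly. Their poses are not given: they have to be found in the camera images.
- heat_block: Dry-block heater, fixed: white case, control panel towards the robot, bare aluminium block, top face 105 mm above the worktop. Origin on the worktop under the block's middle; x to its back, y to its left. Six wells 24 mm wide, 50 mm deep, at x = +-27 mm and y = -44, 0, +44 mm; four hold vials, in any order. Between neighbouring caps: 30 mm along x, 20 mm along y.
- vented_vial: The finished vial, loose in a well with 1 mm of play all round: amber glass 22 mm in diameter, white knurled cap 24 mm wide and 13 mm tall, on it a spout 15 mm wide and 16 mm tall; 86 mm tall overall, about 35 g. Origin at the centre of its underside, z along its axis; in the well, 55 mm above the worktop. It must rise 50 mm to leave the well.
- vented_vial_mid (a point): The finished vial's centre, on its axis 43 mm above its foot. The cap reaches from 14 to 27 mm above this point, the spout from 27 to 43 mm. In the well the block's top is 7 mm above this point, so only the spout, the cap and 7 mm of glass below the cap stand clear.
- flat_vial_1_mid (a point): Another vial of the same glass with the same 24 mm cap, but flat on top, without a spout: 70 mm tall. Point on its axis half-way up (35 mm above its foot). In its well the cap's top is 20 mm above the block. It stays in its well.
- flat_vial_2_mid (a point): Another vial of the same glass with the same 24 mm cap, but flat on top, without a spout: 70 mm tall. Point on its axis half-way up (35 mm above its foot). In its well the cap's top is 20 mm above the block. It stays in its well.
- flat_vial_3_mid (a point): Another vial of the same glass with the same 24 mm cap, but flat on top, without a spout: 70 mm tall. Point on its axis half-way up (35 mm above its foot). In its well the cap's top is 20 mm above the block. It stays in its well.
- vial_bin (a joint): Angle of the tilt-out bin (grey, 135 mm wide, in a fixed white case 140 wide, 105 deep, 175 mm tall): 0 shut and caught, 0.7 rad fully open, tipped towards the robot about bin_hinge. The catch takes 6 to 8 N at the pull, over the first 0.06 rad. Past 0.5 rad the bin stays open by itself. Pushed back it meets the catch near 0.11 rad, rides over it with 5 to 7 N and clicks to 0.
- bin_pull (a point): Grip point of the bin's pull, a tab standing out from the top of its front: 12 mm thick along y, 44 mm long in x (12 mm of it beyond this point), 26 mm tall (11 above, 15 below). Turns with the bin; x into the bin, y to its left, z up its front. Shut: 37 mm ahead of and 134 mm above the hinge, x level. Fully open: 115 mm ahead of it, 79 mm above it.
- bin_hinge (a point): Fixed point on the bin's level hinge axis, at the middle of the foot of its front, 23 mm above the worktop. x points from the front into the case (away from the robot), y along the axis to the left. The case begins right behind the front; its top is 152 mm above this point.
- bin_inside (a point): Middle of the space in the bin, turning with it (axes as bin_pull); shut, 40 mm behind the front's inner face and 60 mm above the hinge. Inside: 117 mm wide, floor 60 mm deep, mouth 87 mm deep. Fully open the mouth looks up, ahead of the case: front edge 93 mm ahead of the hinge and 110 mm above it, back edge 2 mm ahead and 136 mm above; the front slopes down to the hinge as a chute.

How it is judged (in metres and radians):
On the way, in this order (a step that is already met when the one before it is completed fails the run):
1. the bin is tipped open (more than 0.5 rad) with the vented vial still in its well (value of joint vial_bin above 0.5 rad and distance of vented_vial_mid from where it was at the start of the episode below 0.01 m), for 0.2 s.
2. the vented vial is out of the block, held upright (z of vented_vial_mid in the frame of heat_block above 0.15 m and contact force between the fingers and vented_vial above 0.3 N and angle between vented_vial_mid's own z axis and vertical below 0.35 rad), for 0.1 s.
3. the vented vial is let go inside the open bin (x of vented_vial_mid in the frame of bin_inside between -0.045 and 0.06 m and y of vented_vial_mid in the frame of bin_inside between -0.06 and 0.06 m and z of vented_vial_mid in the frame of bin_inside between -0.065 and 0.06 m and contact force between the fingers and vented_vial below 0.05 N and value of joint vial_bin above 0.4 rad), for 0.2 s.
At the end, for the whole second after the job is handed in: The vented vial lies at rest, let go, inside the bin; the bin is shut and caught (angle under 0.025 rad; not yet caught it stands at about 0.11 rad); the three flat-capped vials are still in their wells (each within 12 mm of its start) (x of vented_vial_mid in the frame of bin_inside between -0.045 and 0.06 m and y of vented_vial_mid in the frame of bin_inside between -0.06 and 0.06 m and z of vented_vial_mid in the frame of bin_inside between -0.065 and 0.06 m and contact force between the fingers and vented_vial below 0.05 N and value of joint vial_bin below 0.025 rad and linear speed of vented_vial below 0.03 m/s and distance of each of flat_vial_1_mid, flat_vial_2_mid, flat_vial_3_mid from where it was at the start of the episode below 0.012 m); the robot touches nothing.
It fails at once if the vented vial is let fall (it moves faster than 1.2 m/s while not held, as after a free fall of more than 70 mm) (linear speed of vented_vial above 1.2 m/s and contact force between the fingers and vented_vial below 0.05 N).
It fails at once if the vented vial is wrenched against the block (more than 25 N) (contact force between vented_vial and heat_block above 25 N).
It fails at once if a flat-capped vial is moved by more than 25 mm (distance of flat_vial_1_mid from where it was at the start of the episode above 0.025 m).
It fails at once if a flat-capped vial is moved by more than 25 mm (distance of flat_vial_2_mid from where it was at the start of the episode above 0.025 m).
It fails at once if a flat-capped vial is moved by more than 25 mm (distance of flat_vial_3_mid from where it was at the start of the episode above 0.025 m).
It also fails if it takes over 53 s, if anything falls off the work surface, if the arm or the gripper's body presses on something with over 40 N, if the wrist force passes 120 N, or if a joint passes its speed limit or range.

## Robot

A 6-joint arm with a two-finger parallel gripper is mounted at the origin on the work surface; the furniture and walls round the work are solid. World frame = base frame: x ahead of the robot, y to its left, z up, the work surface at z = 0. Lengths are in mm, angles in rad, forces in N, time in s.
With the tool pointing down it reaches from about 275 to 1000 mm from the base axis. Payload 8.4 kg.
Tool frame: the origin (TCP) lies between the finger pads; the fingertips stand 8 mm ahead of it and the grasp point (between the pads) lies 11 mm behind it (tcp_to_tips is the distance from the TCP to the fingertips, in mm); z points along the fingers, y is the line along which they close (so a half turn about z gives the same grasp; the last joint's range is limited). The gripper opens to 85 mm and grips with 20 to 120 N. Pads are 22 mm wide; open, the fingers measure 114 mm over their backs; the gripper's body (76 mm by 85 mm) begins 54 mm behind the grasp point. The pads swing forward as they close: fully open they stand 13 mm farther back than shut.
Start: joints at [-1.267, 0.353, 1.633, -0, 1.155, -0.002], TCP at [188.159, -596.007, 239.281] pointing down, gripper open.
Joint ranges: [-2.63, 2.63], [-0.92, 2.1], [0.06, 2.66], [-1.3, 4.44], [0, 2.69], [-3.02, 3.02]. Speed limits (rad/s): [2.22, 2.22, 2.79, 3.14, 3.14, 3.14].

## Interface

Orientations are given as [roll, pitch, yaw] about the fixed x, y, z axes, in that order (R = Rz(yaw) Ry(pitch) Rx(roll)).
In Python, from rig import * gives the robot as it stands.
- The arm moves only by the tool step_arm, never from a script. Its argument "motion" is a list of rows, each an object with "claw": the finger opening in mm, from 0 to 85.4; "delta_pos": the shift along the tool's x, y, z in mm, a list of three; "turn": the turn about the tool's z in rad. In form: [{"claw": claw, "delta_pos": [dx, dy, dz], "turn": turn}, ...]. A call has 1 to 8 rows; each row shifts and turns the commanded pose from where the row before left it, along the tool's axes as they then stand; what a row does not reach is not made up. A row lasts 1/12 s, in which the tool goes at most 41.7 mm and 7.16 degrees, less where a joint would pass 70% of its speed; a pose out of reach is approached as far as the arm can. A call is refused whole if a number of a shift passes 41.7 or a number of a turn 0.125, either way. A call with a gripper value outside its range is refused whole. The fingers move at their own pace and stop on an object; "force" is the grip in N (left out, the last holds). Time passes only in rows, so rows that do not move let the fingers close. It gives the time, the measured TCP pose, the force, the opening and the grip force at its end, in the units of the state.
- sense(): the state, without advancing time (a new reading comes with each control period).
- grab_frame(name): name is "side" or "top"; returns a dict with "img" (400x640x3 uint8, red, green, blue), "vertical_fov" (degrees; the focal length in pixels is half the picture's height over the tangent of half this angle, whatever the lens; pixels are square), "cx", "cy" (the principal point, pixels), "D" ([k1, k2, p1, p2, k3] as OpenCV has them; the pictures are not rectified), "R" (3x3) and "t" (3): a world point X has camera coordinates R X + t. Camera axes: x right, y down, z forward; pixel columns grow to the right and rows downward; lengths in mm; the calibration is good to about 2 mm. A picture is of the moment at which its call begins. There is no depth.
- sign_off(): hands the job in; it is judged then, once.
The state is a dict: "clock": time; "qpos": joint angles; "qvel": joint speeds; "joint_efforts": joint torques, N m; "eef_pos": TCP position; "tcp_rot": TCP orientation; "contact_force": force on the tool from outside, world axes, zero at the start; "wrist_torque": the same for the moment, N m; "opening": opening from 0.0 (shut) to 1.0 (fully open); "grasp_force": force on a finger pad.
Only numpy, scipy, OpenCV 4.12 (cv2) and the standard library are available. Lean on these libraries where they do the work, as an engineer would, in place of code of your own. Each camera call takes 0.05 s, during which the arm holds its last target. There are 200 camera calls.

## Working session

There is one attempt and no reset: what is moved stays moved. The work goes in short steps, Python scripts to look and compute and a tool call to move; the robot and the scene stay as the last step left them, time stands still between calls to the robot, and variables do not carry over. Pictures are saved under pics/ and viewed, at most 10 in all, crops included, and the job is handed in when it is done.

Besides the shell and the picture viewer there is one more tool, called after "Emit:" as name([rows], argument=value, ...), one row to a line, values as JSON. step_arm: Moves the arm, as the interface text tells. Its arguments: {"type":"object","properties":{"motion":{"type":"array","items":{"type":"object","properties":{"claw":{"type":"number"},"delta_pos":{"type":"array","items":{"type":"number"}},"turn":{"type":"number"}}}},"force":{"type":"number"}},"required":["motion"]}

```bash
mkdir -p pics && cat > h.py <<'E'
from rig import *
import numpy as np, cv2
def cam(n):
    f=grab_frame(n); F=200/np.tan(np.radians(f["vertical_fov"])/2)
    f["K"]=np.array([[F,0,f["cx"]],[0,F,f["cy"]],[0,0,1.]]); f["D"]=np.array(f["D"],float)
    f["R"]=np.array(f["R"]);f["t"]=np.array(f["t"]);return f
def ray(f,uv):
    p=cv2.undistortPoints(np.array([[uv]],float),f["K"],f["D"])[0,0]
    return -f["R"].T@f["t"], f["R"].T@np.array([p[0],p[1],1.])
def onz(f,uv,z):
    o,d=ray(f,uv); return (o+d*(z-o[2])/d[2]).round(1)
def proj(f,X):
    return cv2.projectPoints(np.array(X,float).reshape(-1,1,3),cv2.Rodrigues(f["R"])[0],f["t"].astype(float),f["K"],f["D"])[0][:,0]
def save(f,name): cv2.imwrite("pics/"+name,f["img"][:,:,::-1])
E
python3 - <<'E'
from h import *
for n in("side","top"):
    f=cam(n);save(f,n+"0.png");print(n,(-f["R"].T@f["t"]).round(),f["R"].round(2).tolist(),f["K"][0,0],f["D"])
print(sense())
E
```

```text
side [ 481. -657.  595.] [[1.0, -0.0, 0.0], [0.0, -0.56, -0.83], [0.0, 0.83, -0.56]] 398.54382643354165 [0.0099001 0.        0.        0.        0.       ]
top [400.  61. 952.] [[0.01, -1.0, -0.01], [-0.99, -0.01, -0.12], [0.12, 0.01, -0.99]] 384.7495134780451 [-0.00799987  0.          0.          0.          0.        ]
{'clock': 0.1, 'qpos': array([-1.26738458e+00,  3.53605849e-01,  1.63408528e+00, -1.27792455e-05,
        1.15521104e+00, -2.39943860e-03]), 'qvel': array([ 0.00052236,  0.00026673, -0.00160613,  0.00105633, -0.00083264,
       -0.00038199]), 'joint_efforts': array([ 8.04498723e-04, -6.06355906e+01, -3.42820072e+01,  4.47702598e-05,
        4.03892001e-03,  1.96576877e-05]), 'eef_pos': array([ 188.0325978 , -595.58528233,  238.60899931]), 'tcp_rot': array([-3.14028312e+00,  8.54259937e-06,  3.05816357e-01]), 'contact_force': array([-0.42821037, -0.92528384,  0.58058719]), 'wrist_torque': array([-0.00654156,  0.01668429, -0.0039017 ]), 'grasp_force': 0.0, 'opening': 0.996160208163925}
```

View pics/side0.png

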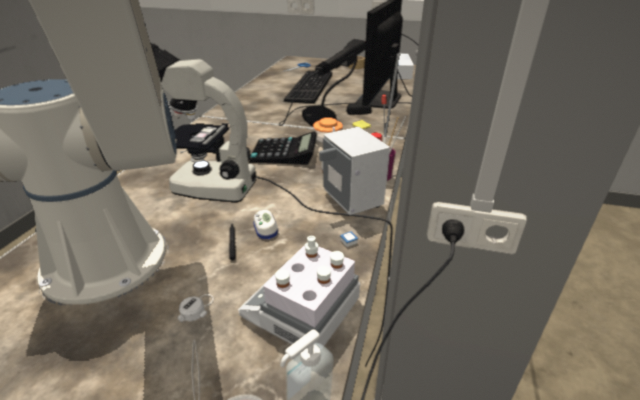

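View pics/top0.png

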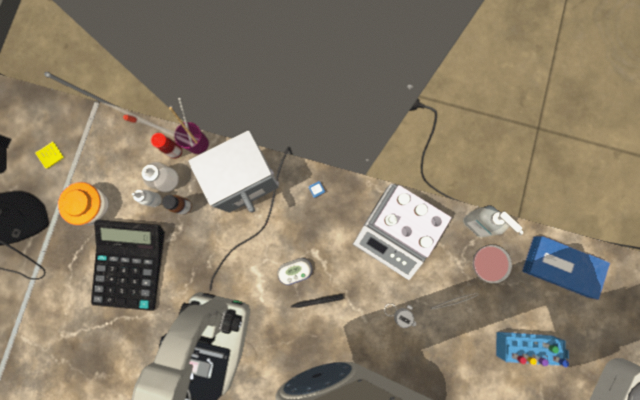

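The side view shows the bin near (355,168) and the block near (312,285), with the spouted cap at (311,245). In the top view the bin is near (235,170), its pull near (249,200), and the block near (408,225). I'll enlarge both.

```bash
python3 - <<'E'
import cv2,numpy as np
t=cv2.imread("pics/top0.png");s=cv2.imread("pics/side0.png")
a=cv2.resize(t[120:290,180:460],None,fx=2.8,fy=2.8,interpolation=cv2.INTER_CUBIC)
b=cv2.resize(s[115:355,230:410],None,fx=2.5,fy=2.5,interpolation=cv2.INTER_CUBIC)
cv2.imwrite("pics/t1.png",a);cv2.imwrite("pics/s1.png",b)
E
```

```text
(no output)
```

View pics/t1.png

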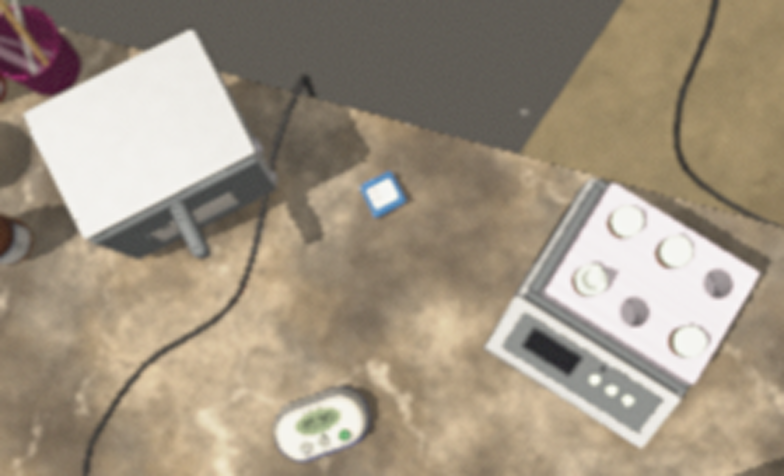

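View pics/s1.png

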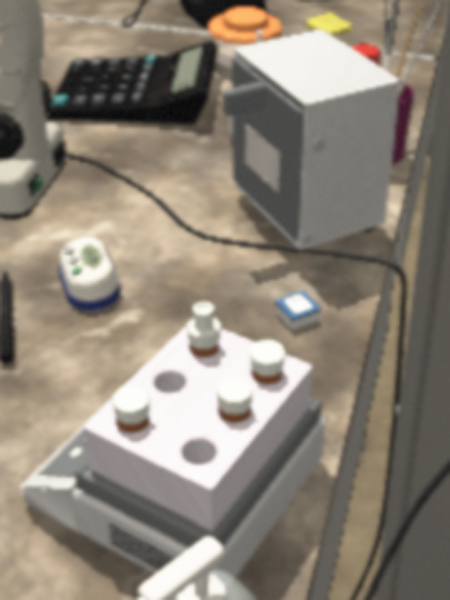

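The top crop puts the vented vial in the front-left well at crop (590,278), with flat vials at (627,220), (677,250) and (690,341). The case top corners are (192,30), (28,115), (95,238) and (258,150), and the pull's outer end is about (200,250). The side crop confirms the spout at (204,308).

```bash
python3 - <<'E'
from h import *
T=cam("top");S=cam("side")
t=lambda u,v:(180+u/2.8,120+v/2.8); s=lambda u,v:(230+u/2.5,115+v/2.5)
A=np.array([onz(T,t(*p),z)[:2] for p,z in [((628,219),125),((677,249),125),((690,341),125),((718,283),105),((634,311),105)]])
B=np.array([onz(S,s(*p),z)[:2] for p,z in [((267,350),125),((235,387),125),((131,397),125),((199,451),105),((170,381),105)]])
M=np.array([(27,44),(27,0),(-27,-44),(27,-44),(-27,0)],float)
for Q in(A,B,(A+B)/2):
    mq,mm=Q.mean(0),M.mean(0);q=Q-mq;m=M-mm
    th=np.arctan2((m[:,0]*q[:,1]-m[:,1]*q[:,0]).sum(),(m*q).sum())
    R=np.array([[np.cos(th),-np.sin(th)],[np.sin(th),np.cos(th)]]);o=mq-R@mm
    print("block",o.round(1),th.round(3),"res",(q-m@R.T).round(1).tolist(),"vent",(o+R@[-27,44]).round(1))
print("spout", onz(T,t(593,274),141),onz(S,s(204,308),141))
C=[(192,30),(28,115),(95,238),(258,150)]
c=np.array([onz(T,t(*p),175) for p in C]);print(c,np.linalg.norm(np.diff(c,axis=0),axis=1))
y=c[3]-c[2];print("yaw",np.arctan2(-(y)[0],y[1])+0, "frontmid",(c[2]+c[3])/2)
c2=np.array([onz(S,s(*p),175) for p in [(398,82),(317,32),(232,62),(303,105)]]);print(c2)
print("pull end top",onz(T,t(172,205),168),onz(T,t(200,250),168),onz(S,s(226,88),168))
E
```

```text
block [ 455.3 -148.2] -0.561 res [[0.2, -0.1], [0.9, -0.1], [-0.3, -0.2], [-0.2, 0.1], [-0.7, 0.3]] vent [455.9 -96.6]
block [ 455.5 -148.3] -0.546 res [[-0.2, 0.2], [0.3, 0.5], [-0.0, 0.5], [-0.3, -0.7], [0.2, -0.4]] vent [455.2 -96.7]
block [ 455.4 -148.2] -0.554 res [[0.0, 0.1], [0.6, 0.2], [-0.1, 0.1], [-0.2, -0.3], [-0.2, -0.1]] vent [455.6 -96.6]
spout [457.8 -94.9 141. ] [456.2 -97.3 141. ]
[[633.1 207.5 175. ]
 [567.3 326.7 175. ]
 [476.7 272.9 175. ]
 [543.1 155.9 175. ]] [136.15535245 105.3698249  134.52865866]
yaw -2.6253969272419297 frontmid [509.9 214.4 175. ]
[[632.1 199.8 175. ]
 [562.9 317.3 175. ]
 [474.4 243.6 175. ]
 [539.5 152.5 175. ]]
pull end top [502.6 219.  168. ] [469.6 197.3 168. ] [468.9 200.7 168. ]
```

Emit:
step_arm([
  {"claw": 85,"delta_pos": [0,0,-10],"turn": -0.105},
  {"claw": 85,"delta_pos": [0,0,-10],"turn": -0.106},
  {"claw": 85,"delta_pos": [27,-23,0],"turn": 0},
  {"claw": 85,"delta_pos": [27,-23,0],"turn": 0},
  {"claw": 85,"delta_pos": [27,-23,0],"turn": 0},
  {"claw": 85,"delta_pos": [27,-23,0],"turn": 0},
  {"claw": 85,"delta_pos": [27,-23,0],"turn": 0},
  {"claw": 85,"delta_pos": [27,-23,0],"turn": 0},
], force=25)

```text
clock: 0.87
eef_pos: [260.9, -394.3, 259.2]
tcp_rot: [-3.142, -0.0, 0.516]
contact_force: [-0.7, -0.7, 0.5]
opening: 0.995
grasp_force: 0.0
```

Emit:
step_arm([
  {"claw": 60,"delta_pos": [27,-23,0],"turn": 0},
  {"claw": 60,"delta_pos": [27,-23,0],"turn": 0},
  {"claw": 60,"delta_pos": [27,-23,0],"turn": 0},
  {"claw": 60,"delta_pos": [27,-23,0],"turn": 0},
  {"claw": 60,"delta_pos": [27,-23,0],"turn": 0},
  {"claw": 60,"delta_pos": [27,-23,0],"turn": 0},
  {"claw": 60,"delta_pos": [27,-23,0],"turn": 0},
  {"claw": 60,"delta_pos": [27,-23,0],"turn": 0},
])

```text
clock: 1.53
eef_pos: [357.8, -127.6, 259.5]
tcp_rot: [3.141, -0.0, 0.516]
contact_force: [1.3, -0.7, 0.1]
opening: 0.704
grasp_force: 0.0
```

Emit:
step_arm([
  {"claw": 60,"delta_pos": [27,-23,0],"turn": 0},
  {"claw": 60,"delta_pos": [27,-23,0],"turn": 0},
  {"claw": 60,"delta_pos": [27,-23,0],"turn": 0},
  {"claw": 60,"delta_pos": [27,-23,0],"turn": 0},
  {"claw": 60,"delta_pos": [27,-23,0],"turn": 0},
  {"claw": 60,"delta_pos": [27,-23,0],"turn": 0},
  {"claw": 60,"delta_pos": [27,-23,0],"turn": 0},
  {"claw": 60,"delta_pos": [27,-23,0],"turn": 0},
])

```text
clock: 2.2
eef_pos: [454.7, 139.3, 259.3]
tcp_rot: [3.141, -0.0, 0.517]
contact_force: [1.1, -1.1, -0.4]
opening: 0.707
grasp_force: 0.0
```

Emit:
step_arm([
  {"claw": 60,"delta_pos": [27,-23,0],"turn": 0},
  {"claw": 60,"delta_pos": [20,-20,0],"turn": 0},
  {"claw": 60,"delta_pos": [0,0,0],"turn": 0},
])

```text
clock: 2.45
eef_pos: [475.6, 202.4, 259.2]
tcp_rot: [-3.141, -0.002, 0.519]
contact_force: [0.1, -0.4, 0.1]
opening: 0.701
grasp_force: 0.0
```

```bash
python3 - <<'E'
from h import *
S=cam("side");st=sense();p=st["eef_pos"];print(p,st["tcp_rot"])
print(proj(S,[p+[0,0,-8],[480,205,157],[469,199,168]]).round())
T=cam("top")["img"]
a=cv2.resize(S["img"][70:230,260:430],None,fx=3.3,fy=3.3,interpolation=3)
cv2.imwrite("pics/s2.png",a[:,:,::-1])
E
```

```text
[474.56590847 200.20514366 258.93702839] [-3.14129004e+00  4.93672970e-05  5.19739958e-01]
[[323. 117.]
 [325. 154.]
 [320. 151.]]
```

View pics/s2.png

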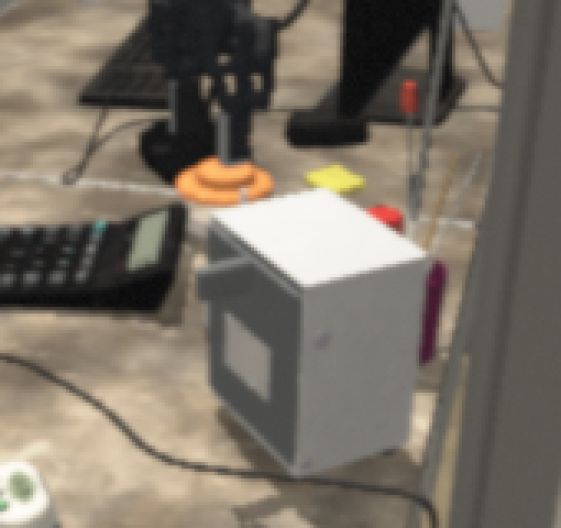

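The tab's outer end is at crop (200,265–300), matching my estimate, and the fingers straddle it. Descending.

Emit:
step_arm([
  {"claw": 60,"delta_pos": [7,-2,35],"turn": 0},
  {"claw": 60,"delta_pos": [0,0,35],"turn": 0},
  {"claw": 60,"delta_pos": [0,0,30],"turn": 0},
  {"claw": 40,"delta_pos": [0,0,13],"turn": 0},
  {"claw": 0,"delta_pos": [0,0,0],"turn": 0},
  {"claw": 0,"delta_pos": [0,0,0],"turn": 0},
  {"claw": 0,"delta_pos": [0,0,0],"turn": 0},
  {"claw": 0,"delta_pos": [0,0,0],"turn": 0},
])

```text
clock: 3.22
eef_pos: [479.6, 203.3, 147.5]
tcp_rot: [-3.141, -0.001, 0.516]
contact_force: [-2.0, 1.7, -2.8]
opening: 0.137
grasp_force: 26.6
```

Emit:
step_arm([
  {"claw": 0,"delta_pos": [0,0,0],"turn": 0},
  {"claw": 0,"delta_pos": [0,0,0],"turn": 0},
  {"claw": 0,"delta_pos": [0,0,0],"turn": 0},
])

```text
clock: 3.47
eef_pos: [479.6, 203.3, 147.5]
tcp_rot: [3.141, -0.001, 0.516]
contact_force: [-4.2, 0.1, 6.7]
opening: 0.143
grasp_force: 28.4
```

Emit:
step_arm([
  {"claw": 0,"delta_pos": [-4.7,0,1.3],"turn": 0},
  {"claw": 0,"delta_pos": [-4.6,0,1.6],"turn": 0},
  {"claw": 0,"delta_pos": [-4.6,0,1.8],"turn": 0},
  {"claw": 0,"delta_pos": [-4.5,0,1.8],"turn": 0},
  {"claw": 0,"delta_pos": [-4.4,0,2.1],"turn": 0},
  {"claw": 0,"delta_pos": [-4.4,0,2.1],"turn": 0},
  {"claw": 0,"delta_pos": [-8.5,0,4.8],"turn": 0},
  {"claw": 0,"delta_pos": [-8.1,0,5.4],"turn": 0},
])

```text
clock: 4.13
eef_pos: [442.0, 182.9, 126.9]
tcp_rot: [-3.14, -0.004, 0.516]
contact_force: [-5.9, 7.0, 7.6]
opening: 0.141
grasp_force: 29.8
```

Emit:
step_arm([
  {"claw": 0,"delta_pos": [-7.7,0,5.9],"turn": 0},
  {"claw": 0,"delta_pos": [-7.3,0,6.4],"turn": 0},
  {"claw": 0,"delta_pos": [-6.8,0,6.9],"turn": 0},
  {"claw": 0,"delta_pos": [-6.3,0,7.4],"turn": 0},
  {"claw": 0,"delta_pos": [-5.4,0,7.3],"turn": 0},
  {"claw": 0,"delta_pos": [0,0,0],"turn": 0},
])

```text
clock: 4.63
eef_pos: [410.5, 165.9, 91.2]
tcp_rot: [-3.139, 0.0, 0.515]
contact_force: [-8.0, 12.7, 2.0]
opening: 0.138
grasp_force: 30.5
```

```bash
python3 - <<'E'
from h import *
S=cam("side");T=cam("top");print(sense()["eef_pos"],sense()["contact_force"])
a=cv2.resize(S["img"][70:230,260:430],None,fx=2.4,fy=2.4,interpolation=3)
b=cv2.resize(T["img"][110:270,170:340],None,fx=2.4,fy=2.4,interpolation=3)
cv2.imwrite("pics/o1.png",np.hstack([a[:,:390],b[:,:408]])[:,:,::-1])
E
```

```text
[410.79812283 166.03945219  91.63610397] [-9.10549398 11.58522072  2.42343071]
```

View pics/o1.png

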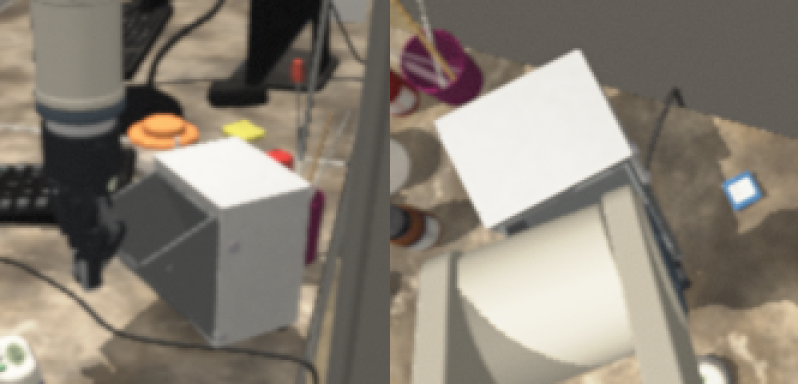

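The bin is fully open: the mouth is visible and the tab is at side crop (90,270). I'll release and go over the vial.

Emit:
step_arm([
  {"claw": 50,"delta_pos": [0,0,0],"turn": 0},
  {"claw": 50,"delta_pos": [0,0,0],"turn": 0},
  {"claw": 50,"delta_pos": [0,0,0],"turn": 0},
  {"claw": 50,"delta_pos": [-3,0,-20],"turn": 0},
  {"claw": 50,"delta_pos": [-3,0,-25],"turn": 0},
  {"claw": 50,"delta_pos": [-3,0,-25],"turn": 0},
  {"claw": 50,"delta_pos": [0,0,-10],"turn": 0.119},
  {"claw": 50,"delta_pos": [0,0,-10],"turn": 0.119},
])

```text
clock: 5.4
eef_pos: [405.2, 160.6, 183.2]
tcp_rot: [3.141, -0.003, 0.274]
contact_force: [-0.2, 0.2, 0.5]
opening: 0.589
grasp_force: 0.0
```

Emit:
step_arm([
  {"claw": 50,"delta_pos": [0,0,-10],"turn": 0.119},
  {"claw": 50,"delta_pos": [0,0,-10],"turn": 0.119},
  {"claw": 50,"delta_pos": [0,0,-10],"turn": 0.119},
  {"claw": 50,"delta_pos": [0,0,-10],"turn": 0.119},
  {"claw": 50,"delta_pos": [0,0,-10],"turn": 0.119},
  {"claw": 50,"delta_pos": [0,0,-10],"turn": 0.119},
  {"claw": 50,"delta_pos": [0,0,0],"turn": 0.119},
  {"claw": 50,"delta_pos": [0,0,0],"turn": 0},
])

```text
clock: 6.07
eef_pos: [405.0, 160.6, 242.4]
tcp_rot: [-3.14, -0.002, -0.56]
contact_force: [0.4, -0.0, -0.9]
opening: 0.584
grasp_force: 0.0
```

Emit:
step_arm([
  {"claw": 50,"delta_pos": [22,25,0],"turn": 0},
  {"claw": 50,"delta_pos": [22,25,0],"turn": 0},
  {"claw": 50,"delta_pos": [22,25,0],"turn": 0},
  {"claw": 50,"delta_pos": [22,25,0],"turn": 0},
  {"claw": 50,"delta_pos": [22,25,0],"turn": 0},
  {"claw": 50,"delta_pos": [22,25,0],"turn": 0},
  {"claw": 50,"delta_pos": [22,25,0],"turn": 0},
  {"claw": 50,"delta_pos": [22,25,0],"turn": 0},
])

```text
clock: 6.73
eef_pos: [448.6, -104.1, 241.4]
tcp_rot: [3.141, -0.0, -0.55]
contact_force: [0.6, -0.2, 0.3]
opening: 0.586
grasp_force: 0.0
```

Emit:
step_arm([
  {"claw": 50,"delta_pos": [0,0,0],"turn": 0},
  {"claw": 50,"delta_pos": [0,0,0],"turn": 0},
])

```text
clock: 6.9
eef_pos: [448.6, -103.7, 241.2]
tcp_rot: [3.141, 0.0, -0.554]
contact_force: [-0.4, 0.7, -1.0]
opening: 0.584
grasp_force: 0.0
```

```bash
python3 - <<'E'
from h import *
S=cam("side");st=sense();p=st["eef_pos"];print(p,st["tcp_rot"],st["opening"])
y=st["tcp_rot"][2];d=np.array([455.6,-96.7])-p[:2]
print("tool d",d@[np.cos(y),np.sin(y)],d@[np.sin(y),-np.cos(y)])
o=proj(S,[p,[455.6,-96.7,141],[455.6,-96.7,118]]);print(((o-[230,60])*2.5).round())
a=cv2.resize(S["img"][60:300,230:410],None,fx=2.5,fy=2.5,interpolation=3)
cv2.imwrite("pics/v1.png",a[:,:,::-1])
E
```

```text
[ 448.31171101 -102.51464681  241.11293605] [ 3.14146095e+00  8.43622996e-04 -5.53298825e-01] 0.5876302460651764
tool d 3.145266687617413 -8.777047988566718
[[189. 332.]
 [203. 445.]
 [204. 469.]]
```

View pics/v1.png

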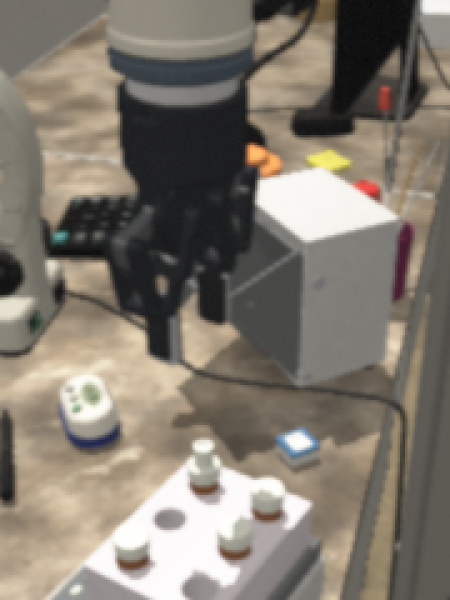

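The spout is seen at crop (203,445), exactly where I projected it, and the bin stays open. Aligning and descending.

Emit:
step_arm([
  {"claw": 50,"delta_pos": [2.5,-9,0],"turn": 0},
  {"claw": 50,"delta_pos": [0,0,30],"turn": 0},
  {"claw": 50,"delta_pos": [0,0,30],"turn": 0},
  {"claw": 50,"delta_pos": [0,0,30],"turn": 0},
  {"claw": 45,"delta_pos": [0,0,20],"turn": 0},
  {"claw": 40,"delta_pos": [0,0,11],"turn": 0},
  {"claw": 30,"delta_pos": [0,0,5],"turn": 0},
  {"claw": 30,"delta_pos": [0,0,0],"turn": 0},
], force=20)

```text
clock: 7.62
eef_pos: [455.2, -94.3, 114.6]
tcp_rot: [3.141, 0.002, -0.552]
contact_force: [-0.5, 0.8, -0.3]
opening: 0.348
grasp_force: 0.0
```

Emit:
step_arm([
  {"claw": 27,"delta_pos": [0,0,0],"turn": 0},
  {"claw": 27,"delta_pos": [0,0,0],"turn": 0},
  {"claw": 27,"delta_pos": [0,0,0],"turn": 0},
])

```text
clock: 7.87
eef_pos: [456.3, -95.6, 116.5]
tcp_rot: [-3.141, -0.002, -0.554]
contact_force: [0.3, 0.1, -0.2]
opening: 0.316
grasp_force: 0.0
```

```bash
python3 - <<'E'
from h import *
S=cam("side");T=cam("top");st=sense();print(st["eef_pos"],st["opening"]*85.4,st["contact_force"],st["grasp_force"])
a=cv2.resize(S["img"][190:290,260:360],None,fx=5,fy=5,interpolation=3)
cv2.imwrite("pics/v2.png",a[:,:,::-1])
E
```

```text
[456.03548154 -95.81909912 116.24666986] 27.119235015219235 [ 0.62139396 -0.80307033 -0.42803349] 0.0
```

View pics/v2.png

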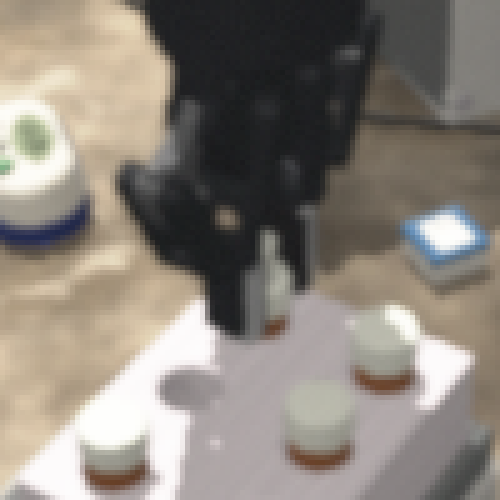

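The fingers stand either side of the cap at crop (270,280) with no contact force, so I'll close and draw up.

Emit:
step_arm([
  {"claw": 25,"delta_pos": [0,0,0],"turn": 0},
  {"claw": 23,"delta_pos": [0,0,0],"turn": 0},
  {"claw": 20,"delta_pos": [0,0,0],"turn": 0},
  {"claw": 15,"delta_pos": [0,0,0],"turn": 0},
  {"claw": 15,"delta_pos": [0,0,0],"turn": 0},
])

```text
clock: 8.38
eef_pos: [456.0, -96.0, 116.0]
tcp_rot: [-3.141, -0.001, -0.554]
contact_force: [-1.4, 0.2, 6.5]
opening: 0.271
grasp_force: 19.5
```

Emit:
step_arm([
  {"claw": 15,"delta_pos": [0,0,-4],"turn": 0},
  {"claw": 15,"delta_pos": [0,0,-6],"turn": 0},
  {"claw": 15,"delta_pos": [0,0,-8],"turn": 0},
  {"claw": 15,"delta_pos": [0,0,-10],"turn": 0},
])

```text
clock: 8.72
eef_pos: [455.2, -95.7, 144.0]
tcp_rot: [3.141, 0.001, -0.554]
contact_force: [1.0, -0.9, -0.9]
opening: 0.267
grasp_force: 19.7
```

Emit:
step_arm([
  {"claw": 15,"delta_pos": [0,0,-15],"turn": 0},
  {"claw": 15,"delta_pos": [0,0,-20],"turn": 0},
  {"claw": 15,"delta_pos": [0,0,-25],"turn": 0},
  {"claw": 15,"delta_pos": [0,0,-25],"turn": 0},
  {"claw": 15,"delta_pos": [0,0,-15],"turn": 0},
  {"claw": 15,"delta_pos": [0,0,0],"turn": 0},
  {"claw": 15,"delta_pos": [0,0,0],"turn": -0.07},
  {"claw": 15,"delta_pos": [0,0,0],"turn": -0.1},
])

```text
clock: 9.38
eef_pos: [455.3, -95.7, 243.8]
tcp_rot: [-3.141, -0.001, -0.382]
contact_force: [-0.1, -0.1, -0.8]
opening: 0.273
grasp_force: 19.7
```

Emit:
step_arm([
  {"claw": 15,"delta_pos": [0,0,0],"turn": -0.1},
  {"claw": 15,"delta_pos": [0,0,0],"turn": -0.1},
  {"claw": 15,"delta_pos": [0,0,0],"turn": -0.1},
  {"claw": 15,"delta_pos": [0,0,0],"turn": -0.1},
  {"claw": 15,"delta_pos": [0,0,0],"turn": -0.1},
  {"claw": 15,"delta_pos": [0,0,0],"turn": -0.1},
  {"claw": 15,"delta_pos": [0,0,0],"turn": -0.1},
  {"claw": 15,"delta_pos": [0,0,0],"turn": -0.1},
])

```text
clock: 10.05
eef_pos: [455.1, -95.7, 243.1]
tcp_rot: [-3.141, 0.001, 0.421]
contact_force: [-0.7, 0.5, -0.6]
opening: 0.268
grasp_force: 19.7
```

Emit:
step_arm([
  {"claw": 15,"delta_pos": [0,0,0],"turn": -0.1},
  {"claw": 15,"delta_pos": [7,-10,0],"turn": 0},
  {"claw": 15,"delta_pos": [14,-20,0],"turn": 0},
  {"claw": 15,"delta_pos": [17,-25,0],"turn": 0},
  {"claw": 15,"delta_pos": [17,-25,0],"turn": 0},
  {"claw": 15,"delta_pos": [17,-25,0],"turn": 0},
  {"claw": 15,"delta_pos": [17,-25,0],"turn": 0},
  {"claw": 15,"delta_pos": [17,-25,0],"turn": 0},
])

```text
clock: 10.72
eef_pos: [470.7, 92.7, 243.2]
tcp_rot: [-3.141, 0.001, 0.516]
contact_force: [0.4, -0.9, -0.1]
opening: 0.27
grasp_force: 19.7
```

Emit:
step_arm([
  {"claw": 15,"delta_pos": [17,-25,0],"turn": 0},
  {"claw": 15,"delta_pos": [17,-25,0],"turn": 0},
  {"claw": 15,"delta_pos": [14,-20,0],"turn": 0},
  {"claw": 15,"delta_pos": [10,-14,0],"turn": 0},
  {"claw": 15,"delta_pos": [7,-9,0],"turn": 0},
  {"claw": 15,"delta_pos": [0,0,0],"turn": 0},
  {"claw": 15,"delta_pos": [0,0,0],"turn": 0},
])

```text
clock: 11.3
eef_pos: [481.6, 204.1, 243.1]
tcp_rot: [3.141, 0.001, 0.517]
contact_force: [0.4, -0.0, -0.2]
opening: 0.269
grasp_force: 19.7
```

```bash
python3 - <<'E'
from h import *
S=cam("side");st=sense();p=st["eef_pos"];print(p,st["tcp_rot"],st["opening"],st["grasp_force"])
y=.516;d=np.array([481.6,204.7])-p[:2]
print("tool d",d@[np.cos(y),np.sin(y)],d@[np.sin(y),-np.cos(y)])
a=cv2.resize(S["img"][70:230,260:430],None,fx=3.3,fy=3.3,interpolation=3)
cv2.imwrite("pics/b1.png",a[:,:,::-1])
E
```

```text
[481.58826594 203.55731548 243.18089009] [3.14130103e+00 1.00715525e-03 5.16028575e-01] 0.27173126499960154 19.720084369182587
tool d 0.5740124238492462 -0.9881170701793667
```

View pics/b1.png

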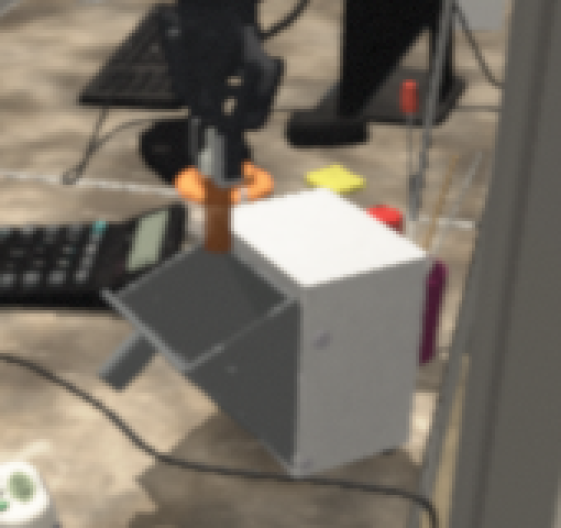

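The vial hangs upright over the bin mouth, with its foot at crop (217,250) and the mouth between (105,290) and (300,300). Lowering.

Emit:
step_arm([
  {"claw": 15,"delta_pos": [0,0,15],"turn": 0},
  {"claw": 15,"delta_pos": [0,0,20],"turn": 0},
  {"claw": 15,"delta_pos": [0,0,20],"turn": 0},
  {"claw": 15,"delta_pos": [0,0,15],"turn": 0},
  {"claw": 15,"delta_pos": [0,0,8],"turn": 0},
  {"claw": 15,"delta_pos": [0,0,4],"turn": 0},
])

```text
clock: 11.85
eef_pos: [481.4, 203.0, 160.4]
tcp_rot: [-3.142, 0.002, 0.515]
contact_force: [0.8, 0.3, -0.2]
opening: 0.266
grasp_force: 19.7
```

Emit:
step_arm([
  {"claw": 15,"delta_pos": [0,0,4],"turn": 0},
  {"claw": 15,"delta_pos": [0,0,4],"turn": 0},
  {"claw": 15,"delta_pos": [0,0,0],"turn": 0},
])

```text
clock: 12.1
eef_pos: [482.1, 204.1, 153.5]
tcp_rot: [3.142, -0.0, 0.516]
contact_force: [0.1, -0.5, -0.0]
opening: 0.268
grasp_force: 19.7
```

Emit:
step_arm([
  {"claw": 15,"delta_pos": [0,0,3],"turn": 0},
  {"claw": 15,"delta_pos": [0,0,3],"turn": 0},
  {"claw": 15,"delta_pos": [0,0,0],"turn": 0},
])

```text
clock: 12.35
eef_pos: [481.8, 204.3, 147.2]
tcp_rot: [-3.142, 0.0, 0.516]
contact_force: [-0.6, -0.3, -1.1]
opening: 0.271
grasp_force: 19.7
```

Emit:
step_arm([
  {"claw": 15,"delta_pos": [0,0,3],"turn": 0},
  {"claw": 15,"delta_pos": [0,0,3],"turn": 0},
  {"claw": 15,"delta_pos": [0,0,0],"turn": 0},
])

```text
clock: 12.6
eef_pos: [481.6, 204.2, 140.9]
tcp_rot: [-3.141, 0.001, 0.516]
contact_force: [-1.0, 0.8, 0.3]
opening: 0.267
grasp_force: 19.7
```

Emit:
step_arm([
  {"claw": 15,"delta_pos": [0,0,2],"turn": 0},
  {"claw": 15,"delta_pos": [0,0,2],"turn": 0},
  {"claw": 15,"delta_pos": [0,0,0],"turn": 0},
])

```text
clock: 12.85
eef_pos: [481.8, 204.2, 137.1]
tcp_rot: [-3.142, 0.001, 0.516]
contact_force: [-0.1, -0.1, -0.5]
opening: 0.265
grasp_force: 19.7
```

Emit:
step_arm([
  {"claw": 15,"delta_pos": [0,0,2],"turn": 0},
  {"claw": 15,"delta_pos": [0,0,2],"turn": 0},
  {"claw": 15,"delta_pos": [0,0,0],"turn": 0},
])

```text
clock: 13.1
eef_pos: [481.9, 204.3, 133.1]
tcp_rot: [-3.142, 0.0, 0.516]
contact_force: [0.3, 0.2, -0.6]
opening: 0.268
grasp_force: 19.7
```

Emit:
step_arm([
  {"claw": 27,"delta_pos": [0,0,0],"turn": 0},
  {"claw": 35,"delta_pos": [0,0,0],"turn": 0},
  {"claw": 45,"delta_pos": [0,0,0],"turn": 0},
  {"claw": 45,"delta_pos": [0,0,0],"turn": 0},
  {"claw": 45,"delta_pos": [0,0,-10],"turn": 0},
  {"claw": 45,"delta_pos": [0,0,-30],"turn": 0},
  {"claw": 45,"delta_pos": [0,0,-40],"turn": 0},
  {"claw": 45,"delta_pos": [0,0,-30],"turn": 0},
])

```text
clock: 13.77
eef_pos: [482.1, 204.3, 246.4]
tcp_rot: [3.141, -0.001, 0.516]
contact_force: [0.7, 2.0, 0.2]
opening: 0.527
grasp_force: 0.0
```

```bash
python3 - <<'E'
from h import *
S=cam("side");T=cam("top");st=sense();p=st["eef_pos"];print(p,st["grasp_force"])
a=cv2.resize(S["img"][70:230,260:430],None,fx=3.3,fy=3.3,interpolation=3)
cv2.imwrite("pics/b2.png",a[:,:,::-1])
E
```

```text
[484.74661657 205.48710849 249.52059056] 0.0
```

View pics/b2.png

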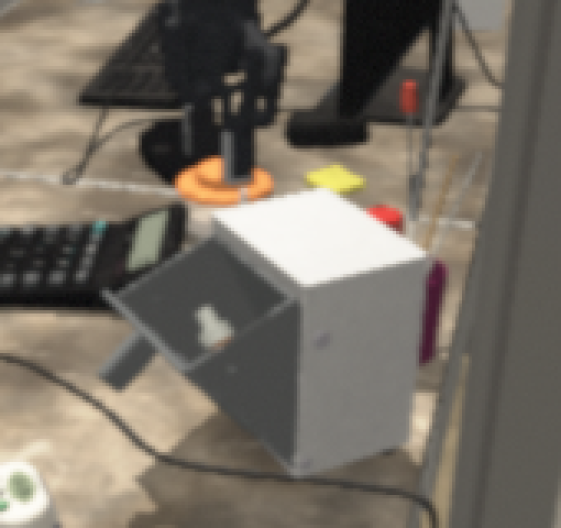

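The vial stands in the bin with its cap at crop (212,325), leaning inside the mouth. I'll regrip the pull.

Emit:
step_arm([
  {"claw": 50,"delta_pos": [-27,0,0],"turn": 0},
  {"claw": 50,"delta_pos": [-27,-1,0],"turn": 0},
  {"claw": 50,"delta_pos": [-27,-1,0],"turn": 0},
  {"claw": 50,"delta_pos": [0,0,0],"turn": 0},
  {"claw": 50,"delta_pos": [0,0,0],"turn": 0},
])

```text
clock: 14.28
eef_pos: [409.6, 165.7, 243.7]
tcp_rot: [3.142, -0.0, 0.516]
contact_force: [0.0, 0.1, 0.1]
opening: 0.583
grasp_force: 0.0
```

Emit:
step_arm([
  {"claw": 50,"delta_pos": [1,0,35],"turn": 0},
  {"claw": 50,"delta_pos": [0,0,35],"turn": 0},
  {"claw": 50,"delta_pos": [0,0,35],"turn": 0},
  {"claw": 50,"delta_pos": [0,0,30],"turn": 0},
  {"claw": 50,"delta_pos": [0,0,17],"turn": 0},
  {"claw": 0,"delta_pos": [0,0,0],"turn": 0},
  {"claw": 0,"delta_pos": [0,0,0],"turn": 0},
  {"claw": 0,"delta_pos": [0,0,0],"turn": 0},
], force=25)

```text
clock: 14.95
eef_pos: [412.5, 167.1, 92.3]
tcp_rot: [3.141, -0.001, 0.516]
contact_force: [0.1, -0.5, -0.2]
opening: 0.161
grasp_force: 0.0
```

Emit:
step_arm([
  {"claw": 0,"delta_pos": [0,0,0],"turn": 0},
  {"claw": 0,"delta_pos": [0,0,0],"turn": 0},
  {"claw": 0,"delta_pos": [0,0,0],"turn": 0},
  {"claw": 0,"delta_pos": [0,0,0],"turn": 0},
])

```text
clock: 15.28
eef_pos: [412.3, 167.1, 92.3]
tcp_rot: [3.142, -0.003, 0.515]
contact_force: [1.2, 3.1, -2.6]
opening: 0.136
grasp_force: 26.3
```

Emit:
step_arm([
  {"claw": 0,"delta_pos": [2.9,0,-3.9],"turn": 0},
  {"claw": 0,"delta_pos": [2.9,0,-3.9],"turn": 0},
  {"claw": 0,"delta_pos": [3.2,0,-3.7],"turn": 0},
  {"claw": 0,"delta_pos": [3.2,0,-3.7],"turn": 0},
  {"claw": 0,"delta_pos": [3.4,0,-3.4],"turn": 0},
  {"claw": 0,"delta_pos": [3.4,0,-3.4],"turn": 0},
  {"claw": 0,"delta_pos": [3.6,0,-3.2],"turn": 0},
  {"claw": 0,"delta_pos": [3.6,0,-3.2],"turn": 0},
])

```text
clock: 15.95
eef_pos: [434.4, 179.2, 120.1]
tcp_rot: [3.141, 0.001, 0.516]
contact_force: [6.1, -2.3, -8.2]
opening: 0.142
grasp_force: 25.5
```

Emit:
step_arm([
  {"claw": 0,"delta_pos": [3.9,0,-2.9],"turn": 0},
  {"claw": 0,"delta_pos": [3.9,0,-2.9],"turn": 0},
  {"claw": 0,"delta_pos": [4,0,-2.7],"turn": 0},
  {"claw": 0,"delta_pos": [4,0,-2.7],"turn": 0},
  {"claw": 0,"delta_pos": [4.3,0,-2.4],"turn": 0},
  {"claw": 0,"delta_pos": [4.3,0,-2.4],"turn": 0},
  {"claw": 0,"delta_pos": [4.4,0,-2.1],"turn": 0},
  {"claw": 0,"delta_pos": [4.4,0,-2.1],"turn": 0},
])

```text
clock: 16.62
eef_pos: [463.0, 194.7, 140.0]
tcp_rot: [3.14, 0.002, 0.517]
contact_force: [5.7, -7.3, -6.5]
opening: 0.137
grasp_force: 24.5
```

Emit:
step_arm([
  {"claw": 0,"delta_pos": [4.5,0,-1.8],"turn": 0},
  {"claw": 0,"delta_pos": [4.5,0,-1.8],"turn": 0},
  {"claw": 0,"delta_pos": [4.6,0,-1.5],"turn": 0},
  {"claw": 0,"delta_pos": [4.6,0,-1.5],"turn": 0},
  {"claw": 0,"delta_pos": [0,0,0],"turn": 0},
])

```text
clock: 17.03
eef_pos: [478.6, 203.1, 146.2]
tcp_rot: [3.139, 0.003, 0.516]
contact_force: [9.4, -6.5, -6.5]
opening: 0.134
grasp_force: 24.5
```

Emit:
step_arm([
  {"claw": 0,"delta_pos": [2,0,0],"turn": 0},
  {"claw": 0,"delta_pos": [2,0,0],"turn": 0},
  {"claw": 0,"delta_pos": [1,0,0],"turn": 0},
  {"claw": 0,"delta_pos": [0,0,0],"turn": 0},
])

```text
clock: 17.37
eef_pos: [481.5, 204.6, 146.9]
tcp_rot: [3.139, 0.006, 0.517]
contact_force: [-4.3, -15.6, 7.4]
opening: 0.143
grasp_force: 26.5
```

Emit:
step_arm([
  {"claw": 50,"delta_pos": [0,0,0],"turn": 0},
  {"claw": 50,"delta_pos": [0,0,0],"turn": 0},
  {"claw": 50,"delta_pos": [0,0,0],"turn": 0},
  {"claw": 50,"delta_pos": [0,0,0],"turn": 0},
  {"claw": 50,"delta_pos": [0,0,-25],"turn": 0},
  {"claw": 50,"delta_pos": [0,0,-35],"turn": 0},
  {"claw": 50,"delta_pos": [0,0,-40],"turn": 0},
  {"claw": 50,"delta_pos": [0,0,-20],"turn": 0},
])

```text
clock: 18.03
eef_pos: [484.4, 208.1, 271.0]
tcp_rot: [3.141, -0.004, 0.516]
contact_force: [0.7, 0.7, 0.8]
opening: 0.589
grasp_force: 0.0
```

Emit:
step_arm([
  {"claw": 50,"delta_pos": [-25,0,0],"turn": 0},
  {"claw": 50,"delta_pos": [-25,0,0],"turn": 0},
  {"claw": 50,"delta_pos": [0,0,0],"turn": 0},
  {"claw": 50,"delta_pos": [0,0,0],"turn": 0},
  {"claw": 50,"delta_pos": [0,0,0],"turn": 0},
])

```text
clock: 18.45
eef_pos: [440.2, 183.0, 267.0]
tcp_rot: [3.142, -0.001, 0.516]
contact_force: [0.5, 0.8, 0.2]
opening: 0.585
grasp_force: 0.0
```

```bash
python3 - <<'E'
from h import *
S=cam("side");a=cv2.imread("pics/side0.png")[:,:,::-1];print(sense()["contact_force"],sense()["eef_pos"])
d=np.abs(S["img"].astype(int)-a).max(2)
for n,(u0,u1,v0,v1) in dict(tab=(316,330,146,162),front=(320,352,150,212),block=(265,360,235,330)).items():
    r=d[v0:v1,u0:u1];ys,xs=np.where(r>45);print(n,r.mean().round(1),len(xs),(xs.min()+u0,xs.max()+u0,ys.min()+v0,ys.max()+v0) if len(xs) else "")
# best shift of the tab patch against the start
g=lambda i:cv2.cvtColor(np.ascontiguousarray(i).astype(np.uint8),cv2.COLOR_RGB2GRAY)
m=cv2.matchTemplate(g(S["img"])[130:185,300:350],g(a)[144:166,316:338],cv2.TM_CCOEFF_NORMED);print(m.max(),np.unravel_index(m.argmax(),m.shape),"no shift=(14,16)")
E
```

```text
[0.66736862 1.29630733 0.72011444] [440.45456941 183.09545338 266.85487643]
tab 1.8 0 
front 1.8 0 
block 23.5 2314 (np.int64(265), np.int64(359), np.int64(235), np.int64(305))
0.9994019 (np.int64(14), np.int64(16)) no shift=(14,16)
```

The pull's image matches the shut starting picture exactly, so the bin is caught.

```bash
python3 -c "
from rig import *
print(sign_off())"
```

```text
the job is handed in; nothing more can be done
None
```

The vented vial is in the bin, the bin is clicked shut and the arm is clear. The flat-capped vials were not touched as far as I could tell, and the job was handed in at about 18.5 s of the 53 s; no verdict came back.

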